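# Stroke the row of lids shut

### The arm

A 6-joint arm with a two-finger parallel gripper is mounted at the origin on the work surface. World frame = base frame: x ahead of the robot, y to its left, z up, the work surface at z = 0. Lengths are in mm, angles in rad, forces in N, time in s.
With the tool pointing down it reaches from about 350 to 1000 mm from the base axis. Payload 7.1 kg.
Tool frame: the origin (TCP) lies on the centre line of the jaws, within the pads' length; the fingertips stand 22 mm ahead of it and the grasp point (between the pads) lies 3 mm ahead of it; z points along the fingers, y is the direction in which the jaws open and shut (so a half turn about z gives the same grasp; the last joint's range is limited). The gripper opens to 85 mm and grips with 20 to 120 N. Pads are 22 mm wide; open, the fingers measure 114 mm over their backs; the gripper's body (76 mm by 85 mm) begins 54 mm behind the grasp point. The pads swing forward as they close: fully open they stand 13 mm farther back than shut.
Start: joints at [-1.243, 0.423, 1.63, -0, 1.089, -0.019], TCP at [212.448, -587.768, 253.319] pointing down, gripper open.
Joint ranges: [-3, 3], [-0.9, 2.11], [0.09, 2.58], [-1.31, 4.45], [0.11, 2.69], [-2.54, 2.54]. Speed limits (rad/s): [2.39, 2.39, 3.01, 3.14, 3.14, 3.14].

### API

Orientations are given as a unit quaternion [w, x, y, z].
In Python, from station import env gives the robot as it stands.
- The arm moves only by the tool send_rows, never from a script. Its argument "steps" is a list of rows, each a list of 7 numbers: the shift along the world's x, y, z in mm, then the turn, a rotation vector about the world's x, y, z in rad, then the gripper command: -1 is fully open, 1 is shut, values between are in proportion. A call has 1 to 8 rows; each row shifts and turns the commanded pose from where the row before left it; what a row does not reach is not made up. A row lasts 1/12 s, in which the tool goes at most 41.7 mm and 7.16 degrees, less where a joint would pass 70% of its speed; a pose out of reach is approached as far as the arm can. A call with a gripper value outside its range is refused whole. The fingers move at their own pace and stop on an object; "grip_force" is the grip in N (left out, the last holds). Time passes only in rows, so rows that do not move let the fingers close. It gives the time, the measured TCP pose, the force and the opening at its end, in the units of the state.
- env.read_state(): the state, without advancing time (a new reading comes with each control period).
- env.snapshot(name): name is "scene" or "top" or "wrist"; returns the picture (420x560x3 uint8, red, green, blue); there is no depth.
- env.camera_params(name): a dict with "fov_y" (degrees; the focal length in pixels is half the picture's height over the tangent of half this angle, whatever the lens; pixels are square), "cx", "cy" (the principal point, pixels), "extrinsics" (4x4, takes a point from world to camera coordinates); the wrist camera has in their place "tool_from_camera" (4x4, takes a point from camera to tool coordinates, whose origin is the TCP and whose axes are the flange's). Camera axes: x right, y up, looking along -z (the intrinsics and any distortion apply to the point x, -y, -z); pixel columns grow to the right and rows downward; lengths in mm; the calibration is good to about 2 mm. A picture is of the moment at which its call begins: read the wrist's pose just before it. camera_params takes no time and is no camera call.
- env.finish_job(): hands the job in, once; it reports no verdict.
The state is a dict: "time": time; "q": joint angles; "qd": joint speeds; "effort": joint torques, N m; "ee_pos": TCP position; "tool_rot": TCP orientation; "contact_force": force on the tool from outside, world axes, zero at the start; "wrist_torque": the same for the moment, N m; "opening": finger opening in mm.
Only numpy, scipy, OpenCV 4.12 (cv2) and the standard library are available. Lean on these libraries where they do the work, as an engineer would, in place of code of your own. Each camera call takes 0.05 s, during which the arm holds its last target. There are 200 camera calls.

### The job

The four little lids of the small-parts box stand ajar: set the fingertips down lightly on the plain solid end of the box, next to the first lid's hinge, and run them along the top of the row to the other end in one unbroken stroke, so that the lids are pressed closed one after another. Do not lift the fingertips off the row before the last lid is closed, do not press hard, and do not pick up or shift the box. Leave everything round it alone and finish clear of it all.

Things in the scene. Friction and masses are not known exactly. Their poses are not given: they have to be found in the camera images.
- box: black plastic small-parts box, loose, about 0.9 kg, flat on the shelf surface (z = 0), at any yaw: 46 wide (its x), 224 long (its y), 40 high. Origin: centre of its underside, z up. Along -y it has a plain solid end (y +112 to +80), four white lids at a pitch of 46, and a narrow end wall 9 long; closed lids and both ends have their tops level, at height 40
- start (a point): centre of the flat top of the plain solid end (46 x 32), where the stroke begins (box frame: x 0, y +96, height 40). The box is rigid and stands firm: a stiff arm driven half a millimetre below its top already presses with over 30 N, which is hard, while fingertips running 1 to 2 mm above the closed level still close the lids well enough
- finish (a point): centre of the top of the narrow end wall at the other end, where the stroke ends (box frame: x 0, y -107.5, height 40)
- lid1 (a joint): opening angle of lid 1 of 4, counted from the plain solid end, in rad: 0 closed, larger is more open, stop at 0.9; it starts between 0.22 and 0.40 (free edge 10 to 18 mm up) and a slight friction keeps it where it is left; under 1 N at the free edge moves it
- lid2 (a joint): opening angle of lid 2 of 4, counted from the plain solid end, in rad: 0 closed, larger is more open, stop at 0.9; it starts between 0.22 and 0.40 (free edge 10 to 18 mm up) and a slight friction keeps it where it is left; under 1 N at the free edge moves it
- lid3 (a joint): opening angle of lid 3 of 4, counted from the plain solid end, in rad: 0 closed, larger is more open, stop at 0.9; it starts between 0.22 and 0.40 (free edge 10 to 18 mm up) and a slight friction keeps it where it is left; under 1 N at the free edge moves it
- lid4 (a joint): opening angle of lid 4 of 4, counted from the plain solid end, in rad: 0 closed, larger is more open, stop at 0.9; it starts between 0.22 and 0.40 (free edge 10 to 18 mm up) and a slight friction keeps it where it is left; under 1 N at the free edge moves it
- lid1_edge (a point): middle of the top of lid 1's free (-y) edge, height 40 when closed. The lid is 45 wide, 44.5 long, 3 thick, hinged at its +y edge at box y +80, height 37; ajar it is a ramp rising towards -y, so that a fingertip moving towards -y at the closed level rides onto it and presses it down
- lid2_edge (a point): middle of the top of lid 2's free (-y) edge, height 40 when closed. The lid is 45 wide, 44.5 long, 3 thick, hinged at its +y edge at box y +34, height 37; ajar it is a ramp rising towards -y, so that a fingertip moving towards -y at the closed level rides onto it and presses it down
- lid3_edge (a point): middle of the top of lid 3's free (-y) edge, height 40 when closed. The lid is 45 wide, 44.5 long, 3 thick, hinged at its +y edge at box y -12, height 37; ajar it is a ramp rising towards -y, so that a fingertip moving towards -y at the closed level rides onto it and presses it down
- lid4_edge (a point): middle of the top of lid 4's free (-y) edge, height 40 when closed. The lid is 45 wide, 44.5 long, 3 thick, hinged at its +y edge at box y -58, height 37; ajar it is a ramp rising towards -y, so that a fingertip moving towards -y at the closed level rides onto it and presses it down
- tyre_lever1: bystander: green plastic tyre lever lying flat beside the box, 15 x 122 x 8; origin under the middle, long axis y
- tyre_lever2: bystander: a second green tyre lever like it, a little farther off
- cone_spanner: bystander: flat steel cone spanner lying on the other side of the box, 27 x 198 x 4; origin under its middle, long axis y
- tin: bystander: closed round aluminium tin, 72 across, 48 high; origin at the centre of its underside
- tumbler: bystander: glass tumbler standing upside down, 74 across, 95 high; origin at the centre of its underside
- tape_roll: bystander: roll of grey tape lying flat, 90 across, 24 high; origin at the centre of its underside
- grease_jar: bystander: grey jar, 64 across, 75 high; origin at the centre of its underside

How it is judged:
By the outcome, as a careful person would: the job done as asked, in the order asked, and still so for the second after the job is handed in, with the robot touching nothing.
It also fails if it takes over 35 s, if anything falls off the work surface, if the arm or the gripper's body presses on something with over 40 N, if the wrist force passes 120 N, or if a joint passes its speed limit or range.

## Working session

There is one attempt and no reset: what is moved stays moved. The work goes in short steps, Python scripts to look and compute and a tool call to move; the robot and the scene stay as the last step left them, time stands still between calls to the robot, and variables do not carry over. Pictures are saved under pics/ and viewed, about 8 in all and at most 12, crops included, and the job is handed in when it is done.

Besides the shell and the picture viewer there is one more tool, called in YAML: its name, and indented under it one key for each argument. send_rows: Moves the arm, as the interface text tells. Its arguments: {"type":"object","properties":{"steps":{"type":"array"},"grip_force":{"type":"number"}},"required":["steps"]}

```bash
mkdir -p pics; python3 - <<'E'
from station import env
import cv2
print(env.read_state())
for n in("scene","top","wrist"):
    print(n,env.camera_params(n))
    if n!="wrist": cv2.imwrite(f"pics/{n}0.png",env.snapshot(n)[:,:,::-1])
E
```

```text
{'time': 0.0, 'q': array([-1.24299616e+00,  4.23847694e-01,  1.63073453e+00, -6.28474957e-06,
        1.08856678e+00, -1.89760027e-02]), 'qd': array([ 0.00231307,  0.00234315,  0.00119292,  0.00117927, -0.00021535,
       -0.00145851]), 'effort': array([ 2.84775291e-03, -5.57376051e+01, -2.81741631e+01,  1.45209412e-05,
        7.51260290e-03, -8.60331710e-06]), 'ee_pos': array([ 212.28371065, -587.28140292,  252.52387863]), 'tool_rot': array([-7.68489491e-04,  9.85005357e-01,  1.72522000e-01, -1.22432652e-04]), 'contact_force': array([ 0.64515956,  0.23563625, -0.20432897]), 'wrist_torque': array([-0.07183198, -0.04037251, -0.01088809]), 'opening': 85.38169998754482}
scene {'fov_y': 53.92371976175019, 'cx': 276.70180986594255, 'cy': 212.73846901139535, 'extrinsics': array([[-6.80575467e-01,  7.32604558e-01,  1.03728031e-02,
         4.06872932e+02],
       [-5.42119031e-01, -5.13040842e-01,  6.65504358e-01,
         2.59174276e+02],
       [ 4.92873198e-01,  4.47302646e-01,  7.46321884e-01,
        -1.33099841e+03],
       [ 0.00000000e+00,  0.00000000e+00,  0.00000000e+00,
        
[... 208 characters left out ...]
  [ 9.84647580e-01,  9.83086055e-03,  1.74277070e-01,
        -5.68769873e+02],
       [-1.74278279e-01, -7.40153849e-04,  9.84696163e-01,
        -1.18998474e+03],
       [ 0.00000000e+00,  0.00000000e+00,  0.00000000e+00,
         1.00000000e+00]])}
wrist {'fov_y': 58.760444182387694, 'cx': 278.9737345883762, 'cy': 209.84659962112062, 'tool_from_camera': array([[-2.47942982e-05,  9.60523847e-01,  2.78197662e-01,
         7.05048683e+01],
       [ 9.99999682e-01, -1.97808152e-04,  7.72090376e-04,
         2.52918367e-01],
       [ 7.96640984e-04,  2.78197593e-01, -9.60523537e-01,
        -1.20673195e+02],
       [ 0.00000000e+00,  0.00000000e+00,  0.00000000e+00,
         1.00000000e+00]])}
```

View pics/top0.png

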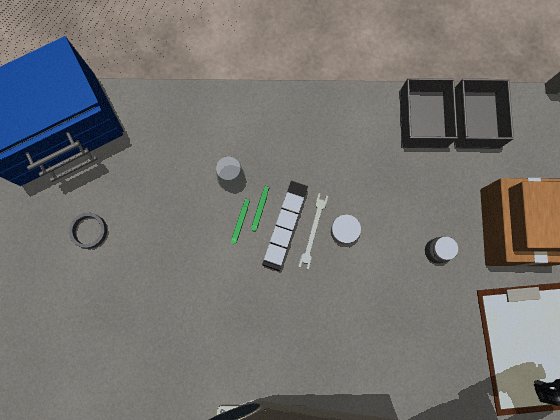

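View pics/scene0.png

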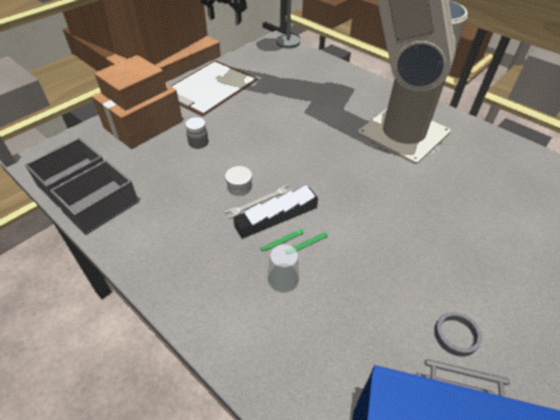

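The top view shows the box from about (298,185), its plain solid end on the far side, to (272,268), the narrow end nearer the robot. The levers are to its left, with the spanner and tin to its right. The scene view agrees. Next I'll zoom in.

```bash
python3 - <<'E'
import cv2
im=cv2.imread("pics/top0.png")[172:282,225:365]
cv2.imwrite("pics/crop.png",cv2.resize(im,None,fx=5.4,fy=5.4,interpolation=cv2.INTER_CUBIC))
E
cat > h.py <<'E'
import numpy as np
from station import env
def pix2w(name,u,v,z,st=None):
    p=env.camera_params(name); f=210/np.tan(np.radians(p["fov_y"]/2))
    d=np.array([(u-p["cx"])/f,-(v-p["cy"])/f,-1])
    if name=="wrist":
        from scipy.spatial.transform import Rotation as R
        q=st["tool_rot"]; Rt=R.from_quat([q[1],q[2],q[3],q[0]]).as_matrix()
        T=p["tool_from_camera"]; o=st["ee_pos"]+Rt@T[:3,3]; d=Rt@T[:3,:3]@d
    else:
        E=p["extrinsics"]; o=-E[:3,:3].T@E[:3,3]; d=E[:3,:3].T@d
    return o+d*(z-o[2])/d[2]
E
python3 -c "
from h import *
for u,v,z in [(298,187,40),(272,267,40)]: print(pix2w('top',u,v,z))"
```

```text
[639.51463181 -86.10954583  40.        ]
[437.4658081 -22.3715392  40.       ]
```

View pics/crop.png

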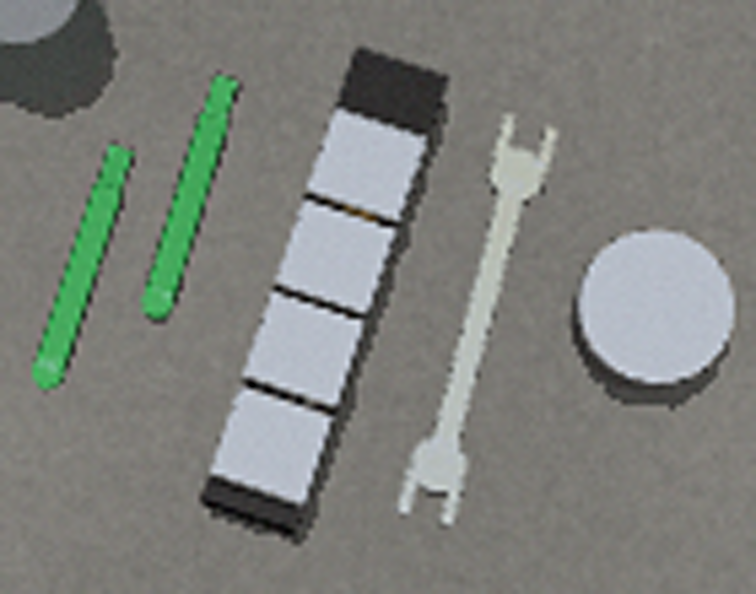

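The crop confirms the solid end is at the far top (crop about (397,88)) and the end wall at the bottom (about (255,510)). I'll move over the box with the tool x axis turned along the row, shutting the gripper on the way.

send_rows:
  steps:
    - [22,33,0,0,0,-0.041,1]
    - [22,33,0,0,0,-0.041,1]
    - [22,33,0,0,0,-0.041,1]
    - [22,33,0,0,0,-0.041,1]
    - [22,33,0,0,0,-0.041,1]
    - [22,33,0,0,0,-0.041,1]
    - [22,33,0,0,0,-0.041,1]
    - [22,33,0,0,0,-0.041,1]
  grip_force: 20

```text
time: 0.77
ee_pos: [388.9, -321.9, 253.1]
tool_rot: [-0.0, 1.0, 0.008, -0.0]
contact_force: [2.0, -1.4, 0.1]
opening: -0.0
```

send_rows:
  steps:
    - [22,33,0,0,0,-0.041,1]
    - [22,33,0,0,0,-0.041,1]
    - [22,33,0,0,0,-0.041,1]
    - [22,33,0,0,0,-0.041,1]
    - [22,33,0,0,0,-0.041,1]
    - [22,33,0,0,0,-0.041,1]
    - [22,33,0,0,0,-0.041,1]
    - [22,33,0,0,0,-0.041,1]

```text
time: 1.43
ee_pos: [565.0, -57.8, 253.1]
tool_rot: [0.0, 0.988, -0.155, -0.0]
contact_force: [0.2, -0.3, -0.3]
opening: 0.0
```

send_rows:
  steps:
    - [0,0,0,0,0,0,1]
    - [0,0,0,0,0,0,1]
    - [0,0,0,0,0,0,1]

```text
time: 1.68
ee_pos: [563.9, -59.7, 252.8]
tool_rot: [0.0, 0.988, -0.153, -0.001]
contact_force: [-0.2, -0.6, 0.5]
opening: -0.0
```

```bash
python3 - <<'E'
from h import *
import cv2,pickle
st=env.read_state(); im=env.snapshot("wrist")
pickle.dump(st,open("st1.pkl","wb"))
cv2.imwrite("pics/w1.png",im[:,:,::-1]); print(st)
E
```

```text
{'time': 1.6833, 'q': array([-1.26262935e-01,  3.39846754e-01,  1.75973097e+00, -3.27743005e-04,
        1.04346058e+00,  1.75261583e+00]), 'qd': array([-0.02608165, -0.0091102 ,  0.01052085, -0.00046428,  0.0006048 ,
       -0.00055952]), 'effort': array([ 1.27533920e+00, -4.93086326e+01, -2.77504975e+01,  6.76125451e-02,
       -4.15223907e-02,  3.47084447e-02]), 'ee_pos': array([563.85404499, -59.65878801, 252.75588233]), 'tool_rot': array([ 1.61571699e-04,  9.88171491e-01, -1.53351108e-01, -7.18614507e-04]), 'contact_force': array([-0.21134213, -0.60225406,  0.53180759]), 'wrist_torque': array([-0.00660972,  0.0373969 , -0.0072676 ]), 'opening': -0.04310427848272848}
```

View pics/w1.png

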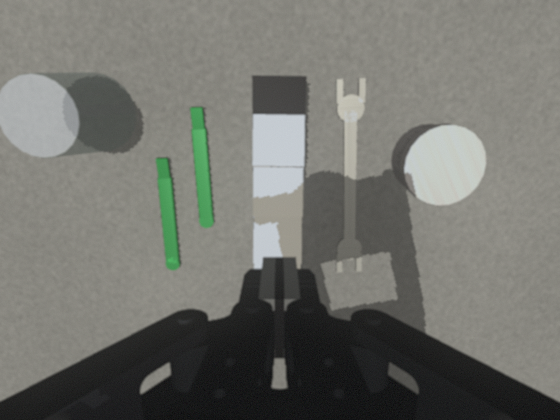

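The wrist view shows the solid end at (253..306, 76..114), with lids 1 and 2 below it. The fingers hide the rest of the row, but the box axis runs almost exactly along the image columns.

```bash
python3 - <<'E'
from h import *
import cv2,pickle
st=pickle.load(open("st1.pkl","rb"))
g=cv2.cvtColor(cv2.imread("pics/w1.png"),cv2.COLOR_BGR2GRAY).astype(float)
def edge(a,o):
    d=np.abs(np.diff(a)); w=d**2; return o+(w*np.arange(len(d))).sum()/w.sum()+.5
for v in(82,90,98,106): 
    print(v,edge(cv2.GaussianBlur(g,(3,3),0)[v,243:263],243),edge(cv2.GaussianBlur(g,(3,3),0)[v,296:316],296))
for u in(262,280,296): print(u,edge(g[66:86,u],66),edge(g[104:124,u],104))
W=lambda u,v,z=40:pix2w("wrist",u,v,z,st)[:2]
for p in[(253,76),(306,76),(253,114.5),(305.5,114.5),(252.5,200)]: print(p,W(*p).round(1))
a,b=W(253,76),W(306,76); c,d=W(253,114.5),W(305.5,114.5)
print("width",np.linalg.norm(a-b),"len",np.linalg.norm(a-c),np.linalg.norm(b-d),"start",(a+b+c+d)/4)
# top image check with crop pixels
T=lambda x,y,z=40:pix2w("top",225+(x+.5)/5.4-.5,172+(y+.5)/5.4-.5,z)[:2]
P=dict(fl=T(360,47),fr=T(447,77),nl=T(203,490),nr=T(300,525),hl=T(337,106),hr=T(425,133))
for k in P: print(k,P[k].round(1))
print("top start",(P['fl']+P['fr']+P['hl']+P['hr'])/4,"len",np.linalg.norm(P['fl']-P['nl']),"mid near",(P['nl']+P['nr'])/2)
E
```

```text
82 251.92034566504756 306.4716550468493
90 251.89572791418865 308.31856205159517
98 251.83735230582923 307.8345436101713
106 251.92027063648354 307.01325375601937
262 75.33122081387592 113.38785381583662
280 75.33080606544294 113.6561407117877
296 75.64453665283541 114.00230414746544
(253, 76) [657.3 -66.6]
(306, 76) [ 643.7 -109.2]
(253, 114.5) [627.5 -56.5]
(305.5, 114.5) [613.7 -99.8]
(252.5, 200) [555.1 -31.4]
width 44.66344624048309 len 31.457549733459523 31.45138020438673 start [635.55237584 -83.00849704]
fl [656.7 -69. ]
fr [ 642.7 -109.8]
nl [448.7   1.9]
nr [433.2 -42.4]
hl [628.3 -58.4]
hr [615.8 -99.5]
top start [635.90862998 -84.16221363] len 219.8297058655821 mid near [440.94561985 -20.26611858]
```

Both cameras agree to within about 1 mm: start ≈ (635.7, -83.5) and stroke direction ≈ (-0.949, 0.314). The measured sizes also match, at 44.7 against 46 wide and 31.5 against 32 long. I'll go above the start and descend.

send_rows:
  steps:
    - [36,-12,0,0,0,-0.005,1]
    - [35,-12,0,0,0,-0.005,1]
    - [0,0,-38,0,0,0,1]
    - [0,0,-38,0,0,0,1]
    - [0,0,-38,0,0,0,1]
    - [0,0,-38,0,0,0,1]
    - [0,0,-30,0,0,0,1]
    - [0,0,-4,0,0,0,1]

```text
time: 2.4
ee_pos: [631.9, -85.1, 62.5]
tool_rot: [0.0, 0.987, -0.16, -0.004]
contact_force: [0.1, -0.8, 0.5]
opening: -0.1
```

send_rows:
  steps:
    - [0,0,-1,0,0,0,1]
    - [0,0,-1,0,0,0,1]
    - [0,0,0,0,0,0,1]
    - [0,0,0,0,0,0,1]
    - [0,0,0,0,0,0,1]
    - [0,0,0,0,0,0,1]

```text
time: 2.9
ee_pos: [636.1, -83.8, 66.7]
tool_rot: [-0.0, 0.987, -0.159, 0.001]
contact_force: [-1.2, 0.3, -0.6]
opening: -0.0
```

```bash
python3 - <<'E'
from h import *
import cv2
Z=[]
for i in range(3):
    st=env.read_state(); Z.append(st["ee_pos"]); im=env.snapshot("wrist"); 
print(np.array(Z).round(2),env.read_state()["contact_force"],env.read_state()["time"])
cv2.imwrite("pics/w2.png",im[:,:,::-1])
E
```

```text
[[636.09 -83.81  66.68]
 [635.88 -83.77  66.33]
 [635.77 -83.71  66.06]] [-0.25901612  0.17286159 -0.16770358] 3.05
```

View pics/w2.png

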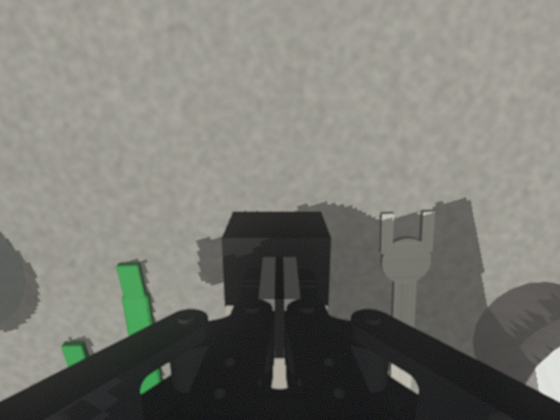

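The fingertips are centred across the solid end (tips at column 280, box 224..330). The arm lags and overshoots on fast moves, so from here I go slowly.

send_rows:
  steps:
    - [0,0,-0.4,0,0,0,1]
    - [0,0,-0.4,0,0,0,1]
    - [0,0,-0.4,0,0,0,1]
    - [0,0,-0.4,0,0,0,1]
    - [0,0,-0.2,0,0,0,1]
    - [0,0,-0.2,0,0,0,1]
    - [0,0,0,0,0,0,1]
    - [0,0,0,0,0,0,1]

```text
time: 3.72
ee_pos: [635.4, -83.7, 63.3]
tool_rot: [0.0, 0.987, -0.159, -0.0]
contact_force: [1.0, 0.6, 0.9]
opening: 0.3
```

send_rows:
  steps:
    - [0,0,-0.1,0,0,0,1]
    - [0,0,-0.1,0,0,0,1]
    - [0,0,-0.1,0,0,0,1]
    - [0,0,0,0,0,0,1]
    - [0,0,0,0,0,0,1]
    - [0,0,0,0,0,0,1]

```text
time: 4.22
ee_pos: [635.5, -83.8, 63.0]
tool_rot: [-0.0, 0.987, -0.159, 0.0]
contact_force: [-0.7, 0.6, -0.4]
opening: -0.1
```

send_rows:
  steps:
    - [0,0,-0.1,0,0,0,1]
    - [0,0,-0.1,0,0,0,1]
    - [0,0,-0.1,0,0,0,1]
    - [0,0,-0.1,0,0,0,1]
    - [0,0,0,0,0,0,1]
    - [0,0,0,0,0,0,1]
    - [0,0,0,0,0,0,1]

```text
time: 4.8
ee_pos: [635.4, -83.8, 62.6]
tool_rot: [0.0, 0.987, -0.159, -0.0]
contact_force: [0.3, -0.3, 0.0]
opening: 0.3
```

send_rows:
  steps:
    - [0,0,-0.1,0,0,0,1]
    - [0,0,-0.1,0,0,0,1]
    - [0,0,-0.1,0,0,0,1]
    - [0,0,0,0,0,0,1]
    - [0,0,0,0,0,0,1]
    - [0,0,0,0,0,0,1]

```text
time: 5.3
ee_pos: [635.4, -83.8, 62.3]
tool_rot: [-0.0, 0.987, -0.159, -0.0]
contact_force: [-0.3, 0.6, -0.8]
opening: 0.0
```

send_rows:
  steps:
    - [0,0,-0.1,0,0,0,1]
    - [0,0,-0.1,0,0,0,1]
    - [0,0,0,0,0,0,1]
    - [0,0,0,0,0,0,1]
    - [0,0,0,0,0,0,1]

```text
time: 5.72
ee_pos: [635.5, -83.8, 62.1]
tool_rot: [0.0, 0.987, -0.159, 0.0]
contact_force: [-0.0, 0.4, 0.3]
opening: 0.1
```

send_rows:
  steps:
    - [0,0,-0.1,0,0,0,1]
    - [0,0,-0.1,0,0,0,1]
    - [0,0,0,0,0,0,1]
    - [0,0,0,0,0,0,1]
    - [0,0,0,0,0,0,1]

```text
time: 6.13
ee_pos: [635.5, -83.8, 62.1]
tool_rot: [0.0, 0.987, -0.159, 0.0]
contact_force: [-1.1, -0.6, 3.9]
opening: -0.1
```

Contact at about 3.9 N with TCP z ≈ 62.05. I start the stroke, easing up to just under 1 mm above the closed level.

send_rows:
  steps:
    - [-0.5,0.2,0.3,0,0,0,1]
    - [-1,0.3,0.3,0,0,0,1]
    - [-1.9,0.6,0.2,0,0,0,1]
    - [-2.8,0.9,0.1,0,0,0,1]
    - [-3.8,1.26,0,0,0,0,1]
    - [-3.8,1.26,0,0,0,0,1]
    - [-3.8,1.26,0,0,0,0,1]
    - [-3.8,1.26,0,0,0,0,1]

```text
time: 6.8
ee_pos: [613.8, -76.6, 63.0]
tool_rot: [-0.0, 0.987, -0.159, 0.0]
contact_force: [0.3, 0.5, 1.3]
opening: 0.1
```

send_rows:
  steps:
    - [-3.8,1.26,-0.1,0,0,0,1]
    - [-3.8,1.26,0,0,0,0,1]
    - [-3.8,1.26,0,0,0,0,1]
    - [-3.8,1.26,0,0,0,0,1]
    - [-3.8,1.26,0,0,0,0,1]
    - [-3.8,1.26,0,0,0,0,1]
    - [-3.8,1.26,0,0,0,0,1]
    - [-3.8,1.26,0,0,0,0,1]

```text
time: 7.47
ee_pos: [583.2, -66.5, 62.7]
tool_rot: [-0.0, 0.987, -0.159, -0.0]
contact_force: [0.0, -0.0, -0.7]
opening: 0.2
```

send_rows:
  steps:
    - [-3.8,1.26,0,0,0,0,1]
    - [-3.8,1.26,0,0,0,0,1]
    - [-3.8,1.26,0,0,0,0,1]
    - [-3.8,1.26,0,0,0,0,1]
    - [-3.8,1.26,0,0,0,0,1]
    - [-3.8,1.26,0,0,0,0,1]
    - [-3.8,1.26,0,0,0,0,1]
    - [-3.8,1.26,0,0,0,0,1]

```text
time: 8.13
ee_pos: [552.6, -56.4, 62.6]
tool_rot: [0.0, 0.987, -0.159, -0.0]
contact_force: [0.7, 1.2, 0.3]
opening: 0.2
```

send_rows:
  steps:
    - [-3.8,1.26,0.1,0,0,0,1]
    - [-3.8,1.26,0,0,0,0,1]
    - [-3.8,1.26,0,0,0,0,1]
    - [-3.8,1.26,0,0,0,0,1]
    - [-3.8,1.26,0,0,0,0,1]
    - [-3.8,1.26,0,0,0,0,1]
    - [-3.8,1.26,0,0,0,0,1]
    - [-3.8,1.26,0,0,0,0,1]

```text
time: 8.8
ee_pos: [522.2, -46.3, 62.8]
tool_rot: [-0.0, 0.987, -0.159, -0.0]
contact_force: [0.1, -0.7, 0.4]
opening: -0.2
```

send_rows:
  steps:
    - [-3.8,1.26,0,0,0,0,1]
    - [-3.8,1.26,0,0,0,0,1]
    - [-3.8,1.26,0,0,0,0,1]
    - [-3.8,1.26,0,0,0,0,1]
    - [-3.8,1.26,0,0,0,0,1]
    - [-3.8,1.26,0,0,0,0,1]
    - [-3.8,1.26,0,0,0,0,1]
    - [-3.8,1.26,0,0,0,0,1]

```text
time: 9.47
ee_pos: [492.7, -36.4, 63.0]
tool_rot: [-0.0, 0.987, -0.159, 0.001]
contact_force: [2.6, -1.1, 1.6]
opening: -0.0
```

send_rows:
  steps:
    - [-3.8,1.26,-0.1,0,0,0,1]
    - [-3.8,1.26,0,0,0,0,1]
    - [-3.8,1.26,0,0,0,0,1]
    - [-3.8,1.26,0,0,0,0,1]
    - [-3.8,1.26,0,0,0,0,1]
    - [-3.8,1.26,0,0,0,0,1]
    - [-3.8,1.26,0,0,0,0,1]
    - [-3.8,1.26,0,0,0,0,1]

```text
time: 10.13
ee_pos: [461.5, -26.2, 62.6]
tool_rot: [0.0, 0.987, -0.159, -0.0]
contact_force: [0.6, 0.5, 0.7]
opening: 0.3
```

send_rows:
  steps:
    - [-3.8,1.26,0,0,0,0,1]
    - [-3.8,1.26,0,0,0,0,1]
    - [-3.8,1.26,0,0,0,0,1]
    - [-3.4,1.1,0,0,0,0,1]
    - [-2.6,0.9,0,0,0,0,1]
    - [-1.6,0.5,0,0,0,0,1]
    - [-0.8,0.3,0,0,0,0,1]
    - [0,0,0,0,0,0,1]

```text
time: 10.8
ee_pos: [442.0, -19.7, 62.7]
tool_rot: [0.0, 0.987, -0.159, -0.0]
contact_force: [-0.4, -0.0, -0.1]
opening: -0.1
```

```bash
python3 - <<'E'
from h import *
import cv2
w=env.snapshot("wrist"); s=env.snapshot("scene")[165:255,210:340]
s=cv2.resize(s,(607,420),interpolation=cv2.INTER_CUBIC)
w=cv2.resize(w,(560,420))
cv2.imwrite("pics/w3.png",w[:,:,::-1]);cv2.imwrite("pics/s3.png",s[:,:,::-1])
cv2.imwrite("pics/t3.png",env.snapshot("top")[:,:,::-1])
E
```

```text
(no output)
```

View pics/w3.png

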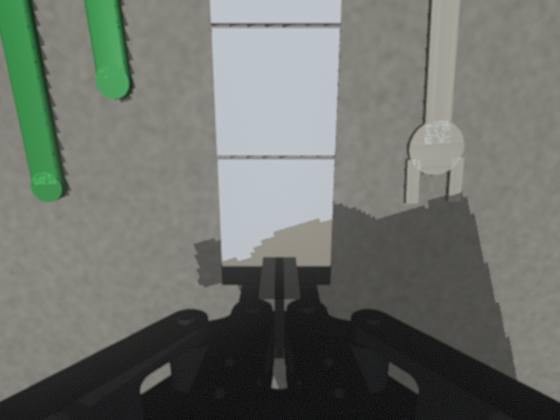

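View pics/s3.png

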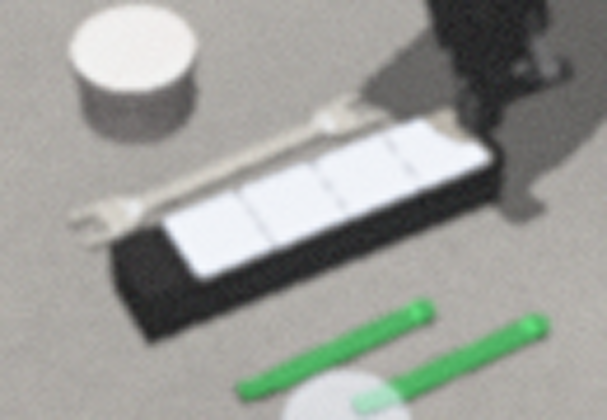

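Both pictures show all four lids flush, with thin even gaps, and the fingertips on the end wall at about (280,275) in the wrist view. I'll lift straight up and back off.

send_rows:
  steps:
    - [0,0,2,0,0,0,1]
    - [0,0,6,0,0,0,1]
    - [0,0,15,0,0,0,1]
    - [0,0,25,0,0,0,1]
    - [0,0,30,0,0,0,1]
    - [0,0,30,0,0,0,1]
    - [0,0,30,0,0,0,1]
    - [0,0,30,0,0,0,1]

```text
time: 11.62
ee_pos: [441.9, -19.7, 232.7]
tool_rot: [-0.0, 0.987, -0.159, 0.0]
contact_force: [1.0, -0.3, -0.5]
opening: 0.2
```

send_rows:
  steps:
    - [0,-25,15,0,0,0,1]
    - [0,-30,0,0,0,0,1]
    - [0,-30,0,0,0,0,1]
    - [0,-30,0,0,0,0,1]
    - [0,-30,0,0,0,0,1]
    - [0,-20,0,0,0,0,1]
    - [0,-10,0,0,0,0,1]
    - [0,0,0,0,0,0,1]

```text
time: 12.28
ee_pos: [442.2, -196.2, 246.1]
tool_rot: [0.0, 0.987, -0.16, 0.0]
contact_force: [-0.1, 0.3, 0.3]
opening: -0.1
```

send_rows:
  steps:
    - [0,0,0,0,0,0,1]
    - [0,0,0,0,0,0,1]
    - [0,0,0,0,0,0,1]
    - [0,0,0,0,0,0,1]

```text
time: 12.62
ee_pos: [442.3, -193.7, 245.7]
tool_rot: [-0.0, 0.987, -0.158, -0.0]
contact_force: [-0.2, -0.2, -0.3]
opening: 0.2
```

```bash
python3 - <<'E'
from h import *
import cv2
a=cv2.imread("pics/top0.png"); b=env.snapshot("top")[:,:,::-1]
f=lambda im:cv2.resize(im[150:290,215:375],(400,350),interpolation=cv2.INTER_CUBIC)
cv2.imwrite("pics/end.png",np.hstack([f(a),f(b)]))
st=env.read_state(); print(st["ee_pos"],st["contact_force"],st["time"])
E
```

```text
[ 442.33535038 -193.83822281  245.76997102] [ 0.09229527 -0.55520252  1.05737848] 12.6667
```

View pics/end.png

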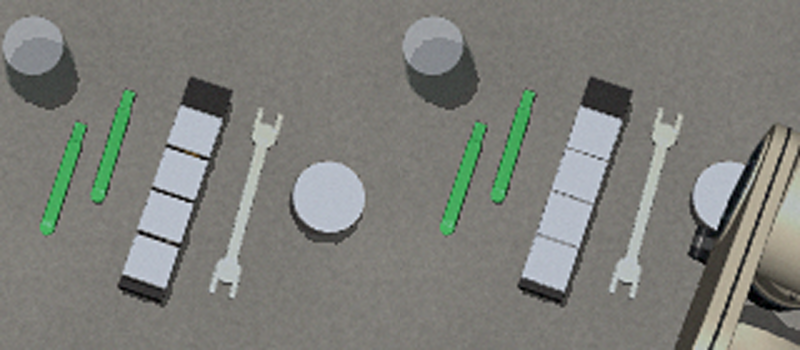

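In the before/after view the box, levers, spanner and tumbler have not moved, and the lid gaps are now thin lines. The arm hides part of the tin.

```bash
python3 -c "
from station import env
print(env.finish_job())"
```

```text
the job is handed in; nothing more can be done
None
```

The four lids are closed and the job is handed in at about 12.7 s.

- **Stroke:** I set the shut fingertips down on the solid end with about 4 N. I then ran them to the end wall in one unbroken stroke, 0.5 to 1 mm above the closed level. Every force reading during the stroke stayed under about 4 N, though readings came only at the end of each move call.
- **Lids and box:** The wrist and scene pictures at the finish, and the top picture after lifting, show all the lids flush. The box is where it started.
- **Things around it:** The levers, spanner and tumbler have not moved. The arm hid part of the tin in the last picture, and that crop did not cover the tape roll or the jar, so I did not re-check those. The tool never went low anywhere near them.
- **Touch-down overshoot:** The first fast descent overshot by up to about 3 mm, to roughly 0.5 mm above the solid end. The force reading showed no contact, and I moved slowly from there until the lift at the end.
- **Final position:** The gripper finished clear, with the TCP about 246 mm up and off to the side of the box.

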